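# Hold the seed dispenser's gate at its mark over the hung cup

## Robot

A 7-joint arm with a two-finger parallel gripper is mounted at the origin on the work surface. World frame = base frame: x ahead of the robot, y to its left, z up, the work surface at z = 0. Lengths are in m, angles in degrees, forces in N, time in s.
With the tool pointing down it reaches from about 0.425 to 0.875 m from the base axis. Payload 4.7 kg.
Tool frame: the origin (TCP) lies at the centre of the arm's flange, where the gripper is bolted on; the fingertips stand 182 mm ahead of it and the grasp point (between the pads) lies 164 mm ahead of it; z points along the fingers, x is the direction in which the jaws open and shut, and the axes are right-handed (so a half turn about z gives the same grasp; the last joint's range is limited). The gripper opens to 87 mm and grips with 3 to 60 N. Pads are 19 mm wide; open, the fingers measure 117 mm over their backs; the gripper's body (75 mm by 190 mm) begins 51 mm behind the grasp point.
Start: joints at [0.808, 18.392, -4.016, 83.108, 1.295, 78.541, -3.26], TCP at [0.65, -0, 0.405] pointing down, gripper open.
Joint ranges: [-163.93, 163.93], [-17.29, 119.83], [-79.2, 71.16], [3.27, 140.29], [-89.18, 269.18], [5.43, 117.66], [-154.24, 154.24]. Speed limits (degrees/s): [147.25, 147.25, 180, 180, 180, 180, 180].

## Interface

Orientations are given as [roll, pitch, yaw] about the fixed x, y, z axes, in that order (R = Rz(yaw) Ry(pitch) Rx(roll)).
In Python, from cell import env gives the robot as it stands. The module is installed in compiled form; this text tells all that it offers.
- The arm moves only by the tool carry_out, never from a script. Its argument "increments" is a list of rows, each a list of 5 numbers: the shift along the world's x, y, z in m, then the turn about the world's z in degrees, then the gripper's target within -1 to 1 (shut at 1, half-way at 0, fully open at -1). In form: [[dx, dy, dz, spin, jaw], ...]. A call has 1 to 20 rows; each row is the pose to reach, as a shift and turn from the pose commanded when the call began; what a row does not reach only later rows make up. A row lasts 1/10 s, in which the tool goes at most 50 mm and 8.59 degrees, less where a joint would pass 70% of its speed; a pose out of reach is approached as far as the arm can. A call with a gripper value outside its range is refused whole. The fingers move at their own pace and stop on an object; "grip_force" is the grip in N (left out, the last holds). Time passes only in rows, so rows that repeat a pose let the fingers close. It gives the time, the measured TCP pose, the force and the opening at its end, in the units of the state.
- env.get_obs(): the state, without advancing time (a new reading comes with each control period).
- env.read_camera(name): name is "scene" or "side" or "wrist"; returns (picture, depth): 420x560x3 uint8, red, green, blue; 420x560 float32, m along the optical axis (not along the pixel's ray), 0 where there is no reading.
- env.get_calibration(name): a dict with "K" (3x3 intrinsics, pixels), "k1" (the pictures are not rectified: a ray, as slopes to the right and down, at radius r is drawn at 1 + k1 r^2 times it, then the intrinsics apply), "camera_from_world" (4x4, takes a point from world to camera coordinates); the wrist camera has in their place "T_tool_cam" (4x4, takes a point from camera to tool coordinates, whose origin is the TCP and whose axes are the tool frame's). Camera axes: x right, y down, z forward; pixel columns grow to the right and rows downward; lengths in m; the calibration is good to about 2 mm. A picture is of the moment at which its call begins: read the wrist's pose just before it. get_calibration takes no time and is no camera call.
- env.sign_off(): hands the job in, once; it reports no verdict.
The state is a dict: "time_s": time; "qpos": joint angles; "joint_velocities": joint speeds; "effort": joint torques, N m; "tool_pos": TCP position; "tool_rot": TCP orientation; "force": force on the tool from outside, world axes, zero at the start; "wrist_torque": the same for the moment, N m; "grip_width": finger opening in m.
Only numpy, scipy, OpenCV 4.12 (cv2) and the standard library are available. Lean on these libraries where they do the work, as an engineer would, in place of code of your own. Each camera call takes 0.05 s, during which the arm holds its last target.

## Task

Get the seed dispenser on the shop counter ready to pour: take the cup with the eye on its side and hang it by that eye on the dispenser's upright post, so that the cup stands flat on the foot plate straight in front of the chute, and let go of it. Only then pull the spring-loaded gate out by its paddle until its index tab is in line with the fin of the mark on the rail, and finish while still holding it there with the gripper, because it springs shut when released. Leave the beaker, the bottle and the calculator where they are.

Things in the scene. Friction and masses are not known exactly. Their poses are not given: they have to be found in the camera images.
- dispenser: Grey fixed seed dispenser. Origin: under the centre of its foot plate (120 in x, 320 in y, 10 thick). Closed hopper: x -55..55, y 20..160; lid 6 wider, top z 207, small grip to z 219. Steel chute 44 wide slopes from the hopper towards -y, ends at y -43, edges z 122 down to 100. Two gate rails, top z 70, run out from the hopper along -x (pull direction) to x -240, centred on y 90.
- post_top (a point): Tip of the upright steel post for the cup's eye, 88 above the counter, at dispenser x 0, y -137. The post is 8 in diameter, pointed over its top 8, and stands 78 above the foot plate. Axes as the dispenser's.
- cup_spot (a point): Point on top of the foot plate (10 above the counter) where the middle of the cup's underside belongs: dispenser x 0, y -85, 52 from the post.
- cup: Loose round steel measuring cup, 56 outer diameter, 65 high, wall 3, about 0.13 kg, with a flat eye on one side. Origin: centre of its underside; z up; the eye points to its own -y.
- cup_eye (a point): Centre of the cup's eye: a hole about 16 wide through a 30 x 30 plate 5 thick, 52 from the cup's axis along the cup's -y, 46.5 above its underside. Hung, the plate's underside is 54 above the counter.
- gate (a joint): Travel of the gate in m: 0 shut (as at the start), growing as the gate is pulled out towards the dispenser's -x, stop at 0.085. A spring pulls it shut: about 4 N at 0 plus 1 N per 10 mm. The mark is never at the stop.
- gate_handle (a point): Middle of the top edge, 117 above the counter, of the gate's upright aluminium paddle, the thing to grip: 12 thick along the pull direction (dispenser x), 44 wide along dispenser y, 38 tall (underside at 79). Shut, it stands 75 in front of the hopper face, at dispenser x -130, y 90. Moves with the gate, axes as the dispenser's.
- gate_index (a point): End of the gate's index tab, a bar 4 wide below the paddle that sticks out 52 towards dispenser -y from the paddle's middle, 72 above the counter; same dispenser x as the paddle's middle. Moves with the gate.
- mark: Small dark steel clip fixed on the outer (-y) side of a rail, 14 long, with an upright fin 3 thick, top 82 above the counter. Origin: middle of the fin along the rail, 64 above the counter; axes as the dispenser's. It sits 30 to 55 outward (dispenser -x) of the shut gate's index tab. The gate is at the mark when tab and origin have the same dispenser x.
- beaker: Bystander: loose plain steel beaker with no eye, 60 diameter, 85 high; origin at the centre of its underside.
- bottle: Bystander: loose white bottle, 58 diameter, 150 high; origin at the centre of its underside.
- calculator: Bystander: black calculator lying flat, 140 x 85 x 16; origin at the centre of its underside.
Things that resemble listed ones, but are neither listed nor needed, are in the scene too. What is shaped like the cup but yellow is not meant.

How it is judged:
By the outcome, as a careful person would: the job done as asked, in the order asked, and still so for the second after the job is handed in, while the arm keeps its last pose, push and grip.
It also fails if it takes over 56 s, if anything falls off the work surface, if the arm or the gripper's body presses on something with over 40 N, if the wrist force passes 120 N, or if a joint passes its speed limit or range.

## Working session

There is one attempt and no reset: what is moved stays moved. The work goes in short steps, Python scripts to look and compute and a tool call to move; the robot and the scene stay as the last step left them, time stands still between calls to the robot, and variables do not carry over. Pictures are saved under pics/ and viewed, and the job is handed in when it is done.

Besides the shell and the picture viewer there is one more tool, called after "Request:" by a JSON object that holds its "method" and its "body". carry_out: Moves the arm, as the interface text tells. Its arguments: {"type":"object","properties":{"increments":{"type":"array"},"grip_force":{"type":"number"}},"required":["increments"]}

```bash
mkdir -p pics; cat > h.py <<'E'
import numpy as np, cv2
from cell import env
from scipy.spatial.transform import Rotation as R
def grab(name,tag):
    o=env.get_obs(); im,d=env.read_camera(name); c=env.get_calibration(name)
    cv2.imwrite(f'pics/{tag}.png',im[:,:,::-1]); 
    if 'camera_from_world' in c: T=np.linalg.inv(np.array(c['camera_from_world']))
    else:
        W=np.eye(4); W[:3,:3]=R.from_euler('xyz',o['tool_rot'],degrees=True).as_matrix(); W[:3,3]=o['tool_pos']
        T=W@np.array(c['T_tool_cam'])
    K=np.array(c['K']);k1=c['k1']
    np.savez(f'pics/{tag}.npz',im=im,d=d,T=T,K=K,k1=k1)
    return load(tag)
def load(tag):
    f=np.load(f'pics/{tag}.npz'); im,d,T,K,k1=[f[k] for k in('im','d','T','K','k1')]
    v,u=np.mgrid[:d.shape[0],:d.shape[1]]
    p=cv2.undistortPoints(np.stack([u,v],-1).reshape(-1,1,2).astype(float),K,np.array([k1,0,0,0.])).reshape(*d.shape,2)
    P=np.dstack([p*d[...,None],d])@T[:3,:3].T+T[:3,3]
    P[d==0]=np.nan
    return im,d,P,T,K,float(k1)
def proj(X,T,K,k1):
    C=np.linalg.inv(T); X=np.atleast_2d(np.asarray(X,float))
    r,_=cv2.Rodrigues(C[:3,:3]); return cv2.projectPoints(X,r,C[:3,3],K,np.array([k1,0,0,0.]))[0].reshape(-1,2)
E
python3 - <<'E'
from h import *
print(env.get_obs())
for n in('scene','side','wrist'):
    _,_,P,T,K,k1=grab(n,n+'0'); print(n,T.round(3).tolist(),K.tolist(),k1)
E
```

```text
{'time_s': 0.0, 'qpos': array([ 0.80811782, 18.43996311, -4.0136315 , 83.17473341,  1.29627207,
       78.54036616, -3.2576423 ]), 'joint_velocities': array([ 0.05358164, -0.06802597, -0.18768737, -0.03252353,  0.04504194,
        0.07998769,  0.02027152]), 'effort': array([-2.58547143e-04, -4.91284704e+01, -4.03903294e-01, -3.12526345e+01,
       -6.40594075e-02,  4.37659642e-02,  1.61017233e-04]), 'tool_pos': array([ 6.49799019e-01, -5.84506990e-05,  4.03652160e-01]), 'tool_rot': array([1.79992442e+02, 1.09757905e-01, 2.42951747e-03]), 'force': array([-0.11934645, -0.38199457, -0.33875887]), 'wrist_torque': array([ 0.01235843,  0.03252597, -0.03725299]), 'grip_width': 0.08712902896571978}
scene [[-0.721, 0.428, -0.544, 1.097], [0.693, 0.449, -0.564, 0.427], [0.003, -0.784, -0.621, 0.7], [0.0, 0.0, 0.0, 1.0]] [[426.08704760763663, 0.0, 277.9711941389251], [0.0, 426.08704760763663, 210.4746806652041], [0.0, 0.0, 1.0]] -0.09282406828596901
side [[-0.9, -0.227, 0.371, 0.067], [-0.435, 0.483, -0.76, 0.912], [-0.007, -0.846, -0.533, 0.819], [0.0, 0.0, 0.0, 1.0]] [[521.0686277007499, 0.0, 281.8701787343294], [0.0, 521.0686277007499, 213.72235712290927], [0.0, 0.0, 1.0]] -0.08925392027169288
wrist [[1.0, 0.001, -0.002, 0.65], [0.0, -0.955, -0.298, 0.082], [-0.002, 0.298, -0.955, 0.384], [0.0, 0.0, 0.0, 1.0]] [[360.6074925162319, 0.0, 275.98706730359726], [0.0, 360.6074925162319, 212.4992477737356], [0.0, 0.0, 1.0]] -0.06875910979862579
```

View pics/scene0.png

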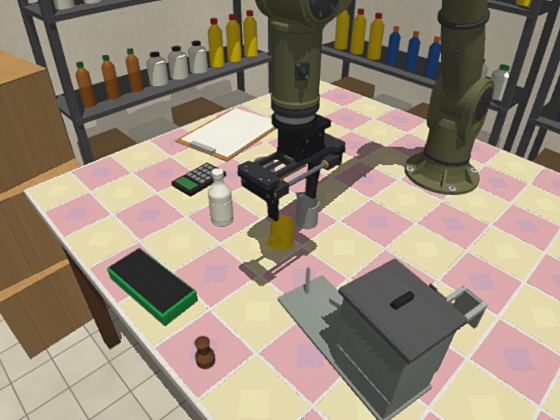

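View pics/side0.png

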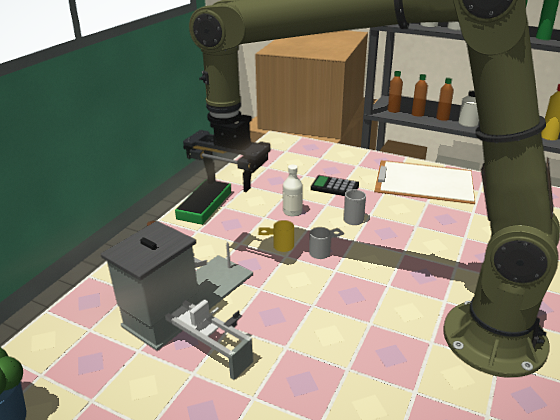

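View pics/wrist0.png

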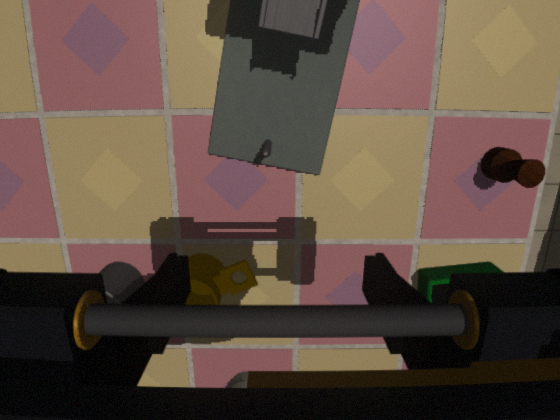

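The scene view shows the dispenser at bottom right and the yellow decoy at (283,232). In the side view, the grey cup is at (320,242) with its eye at (338,232), the plain beaker is at (355,207), the paddle at (200,312), the mark at about (233,318), and the post at (229,255). I'll measure these next.

```bash
python3 - <<'E'
from h import *
im,d,P,T,K,k1=load('side0')
for n,(u,v) in dict(cuptop=(312,233),cupin=(320,234),eyeR=(343,233),eye=(336,230),post=(229,244),paddle=(198,305),ptop=(200,303),mark=(236,318),mark2=(236,322),lid=(150,240),foot=(215,275),beaker=(355,215),bottle=(292,195)).items(): print(n,P[v,u].round(4))
def crop(tag,x0,y0,x1,y1,s,out):
    im=cv2.imread(f'pics/{tag}.png'); cv2.imwrite(f'pics/{out}.png',cv2.resize(im[y0:y1,x0:x1],None,fx=s,fy=s,interpolation=cv2.INTER_CUBIC))
crop('side0',150,210,370,390,3.6,'s_crop')
# cup points
sel=np.zeros(d.shape,bool); sel[222:262,303:350]=1
q=P[sel&(P[...,2]>0.01)&(P[...,2]<.1)]
print(q.min(0),q.max(0))
hi=q[q[:,2]>.055]; print('rim',len(hi),hi.min(0),hi.max(0))
m=P[sel&(P[...,2]>.015)&(P[...,2]<.04)]
# lid fit
s=(P[...,2]>.2)&(P[...,2]<.212)&(P[...,0]<1.2); s[:, 220:]=0
L=P[s][:,:2]; print('lid',len(L),P[s][:,2].mean(), cv2.minAreaRect(L.astype(np.float32)))
E
```

```text
cuptop [ 0.489  -0.1307  0.0516]
cupin [ 0.4735 -0.1487  0.0418]
eyeR [ 0.4185 -0.1734  0.0457]
eye [ 0.4399 -0.178   0.0462]
post [ 0.699  -0.0555  0.001 ]
paddle [0.5593 0.2876 0.1161]
ptop [0.5604 0.279  0.1141]
mark [0.4994 0.2453 0.0693]
mark2 [0.4965 0.2509 0.0641]
lid [0.6935 0.247  0.2081]
foot [0.657  0.0822 0.0088]
beaker [ 0.4237 -0.2871  0.035 ]
bottle [ 0.6031 -0.2528  0.0738]
[ 0.41848545 -0.18866917  0.01004332] [ 0.49317318 -0.09180692  0.06823338]
rim 161 [ 0.43684897 -0.15514982  0.05502509] [ 0.49317318 -0.09528027  0.06823338]
lid 2723 0.20644885691965298 ((0.6847476959228516, 0.2641855478286743), (0.15553368628025055, 0.12639430165290833), 78.58396911621094)
```

View pics/s_crop.png

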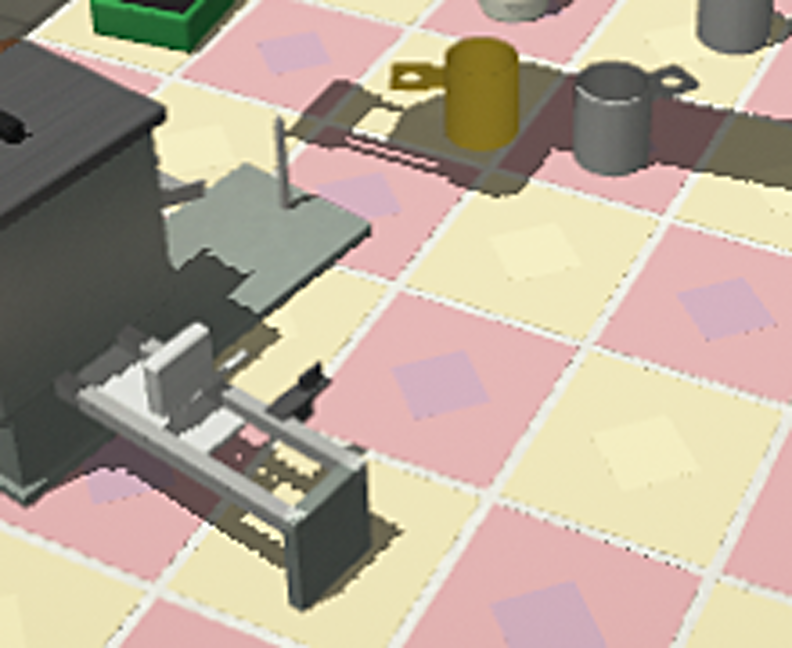

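```bash
python3 - <<'E'
from h import *
im,d,P,T,K,k1=load('wrist0')
print('corners',P[152,213].round(4),P[170,318].round(4))
cv2.imwrite('pics/w_crop.png',cv2.resize(im[100:310,100:360,::-1],None,fx=3,fy=2.8,interpolation=cv2.INTER_CUBIC))
# foot plate top z~.010
s=(abs(P[...,2]-.010)<.004); s[:, :205]=0; s[:,365:]=0; s[180:]=0
hsv=cv2.cvtColor(im,cv2.COLOR_RGB2HSV); s&=(hsv[...,1]<60)
print(s.sum())
L=P[s][:,:2]; print(cv2.minAreaRect(L.astype(np.float32)))
for tag in('side0','scene0'):
    im,d,P,T,K,k1=load(tag)
    # joint fit later ; post
    p=(P[...,2]>.03)&(P[...,2]<.1)&(np.hypot(P[...,0]-.640,P[...,1]-.0416)<.02)
    v,u=np.nonzero(p); print(tag,'post',p.sum(), P[p].mean(0) if p.any() else '', u.mean() if len(u) else '', P[p][:,2].max() if p.any() else '')
    s=(P[...,2]>.2)&(P[...,2]<.2125)&(np.hypot(P[...,0]-.685,P[...,1]-.264)<.12)
    L=P[s][:,:2]; print('lid',P[s][:,2].mean(),cv2.minAreaRect(L.astype(np.float32)))
E
```

```text
corners [0.5838 0.0313 0.009 ] [0.6933 0.0126 0.0105]
17915
((0.6527956128120422, 0.1025199443101883), (0.17195898294448853, 0.12010864913463593), 78.84368133544922)
side0 post 62 [0.64110961 0.04339809 0.0579352 ] 227.32258064516128 0.08682786613672511
lid 0.20645533627779053 ((0.6847476959228516, 0.2641855478286743), (0.15553368628025055, 0.12639430165290833), 78.58396911621094)
scene0 post 80 [0.64275661 0.04168488 0.05972896] 307.0125 0.08791517668965876
lid 0.20659956789317616 ((0.6844974756240845, 0.263619989156723), (0.15239132940769196, 0.1238386332988739), 79.22010803222656)
```

View pics/w_crop.png

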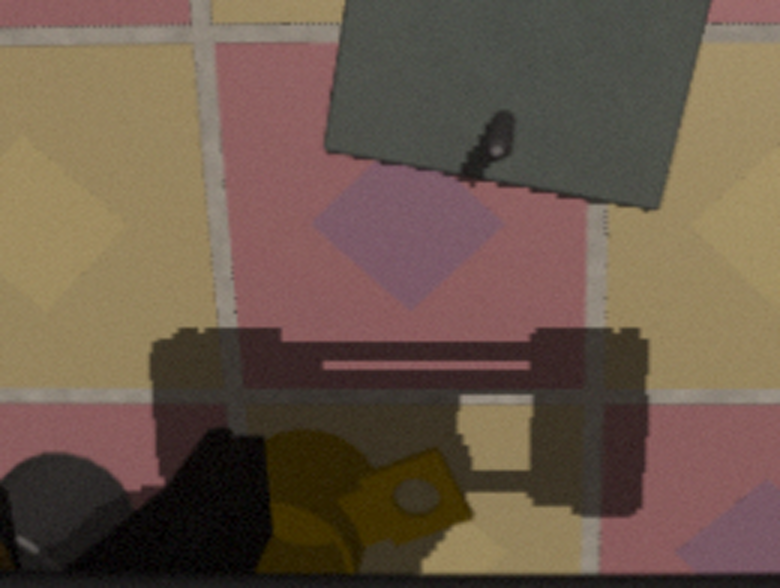

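The independent estimates agree: post at about (0.641, 0.041), dispenser yaw about -11.1°, and heights as expected. I'll move the wrist camera over the grey cup.

Request:
{"method": "carry_out", "body": {"increments": [[-0.04,-0.035,0,-5,-1],[-0.08,-0.075,0,-10,-1],[-0.12,-0.11,0,-16,-1],[-0.16,-0.15,0,-22,-1],[-0.2,-0.19,0,-28,-1],[-0.235,-0.22,0,-32,-1],[-0.25,-0.235,0,-32,-1],[-0.25,-0.235,0,-32,-1],[-0.25,-0.235,0,-32,-1]]}}

```text
time_s: 1.05
tool_pos: [0.3994, -0.2355, 0.4049]
tool_rot: [-179.9, -0.0, -32.1]
force: [1.0, 1.3, -0.3]
grip_width: 0.087
```

```bash
python3 - <<'E'
from h import *
grab('wrist','wrist1'); o=env.get_obs(); print(o['tool_pos'],o['tool_rot'],o['joint_velocities'].round(2))
E
```

```text
[ 0.400327   -0.23448874  0.40480602] [-1.79958432e+02 -1.41718314e-02 -3.19798144e+01] [-1.01  0.8  -1.25 -0.42  0.09 -0.07 -0.02]
```

View pics/wrist1.png

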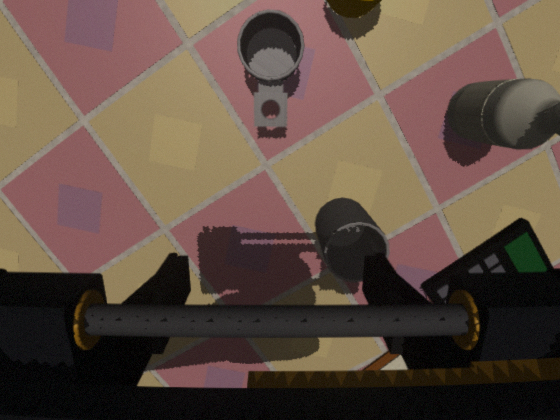

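The wrist view shows the cup rim around (270,46), the eye plate around (270,107) pointing straight down in the image, and the beaker at (350,238).

```bash
python3 - <<'E'
from h import *
im,d,P,T,K,k1=load('wrist1')
roi=np.zeros(d.shape,bool); roi[85:136,245:295]=1
s=roi&(abs(P[...,2]-.049)<.006)
L=P[s]; r=cv2.minAreaRect(L[:,:2].astype(np.float32)); print('plate',s.sum(),L[:,2].mean(),r)
roi=np.zeros(d.shape,bool); roi[5:84,230:310]=1
s=roi&(abs(P[...,2]-.064)<.006); L=P[s]
c,rad=cv2.minEnclosingCircle(L[:,:2].astype(np.float32)); print('rim',s.sum(),L[:,2].mean(),c,rad)
g=cv2.minAreaRect(np.argwhere(s)[:,::-1].astype(np.float32)); print(g)
cv2.imwrite('pics/w1c.png',cv2.resize(im[0:150,220:330,::-1],None,fx=4,fy=4,interpolation=cv2.INTER_CUBIC))
E
```

```text
plate 1067 0.04902328387097114 ((0.4369196891784668, -0.16623353958129883), (0.03577468544244766, 0.029314285144209862), 56.845375061035156)
rim 892 0.06428041237485853 (0.4634038805961609, -0.12494243681430817) 0.028068719431757927
((270.0, 44.499996185302734), (69.76531982421875, 67.52925109863281), 63.43495178222656)
```

View pics/w1c.png

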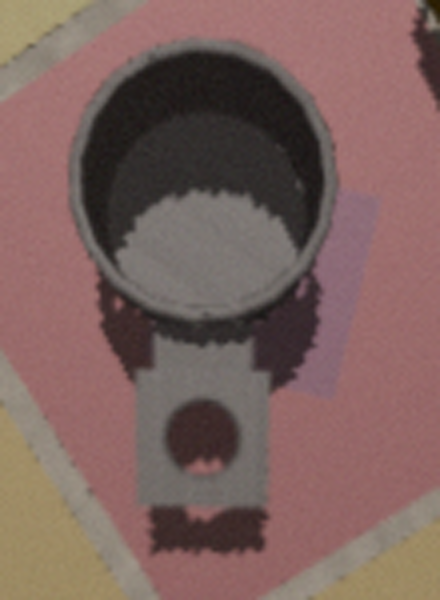

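Request:
{"method": "carry_out", "body": {"increments": [[0.02,0.035,0,-1,-1],[0.037,0.069,-0.02,-1,-1],[0.037,0.069,-0.05,-1,-1],[0.037,0.069,-0.08,-1,-1],[0.037,0.069,-0.11,-1,-1],[0.037,0.069,-0.14,-1,-1],[0.037,0.069,-0.17,-1,-1],[0.037,0.069,-0.185,-1,-1],[0.037,0.069,-0.1945,-1,-1],[0.037,0.069,-0.1945,-1,-1],[0.037,0.069,-0.1945,-1,-1]], "grip_force": 40}}

```text
time_s: 2.2
tool_pos: [0.4378, -0.1655, 0.2108]
tool_rot: [-180.0, -0.0, -32.9]
force: [0.2, -1.4, 0.2]
grip_width: 0.087
```

```bash
python3 - <<'E'
from h import *
grab('wrist','wrist2'); o=env.get_obs(); print(o['tool_pos'],o['tool_rot'],o['force'])
E
```

```text
[ 0.43784622 -0.16577768  0.21120065] [-1.79966756e+02 -9.71556804e-02 -3.29511883e+01] [-1.237275   -1.02624406 -0.25639007]
```

View pics/wrist2.png

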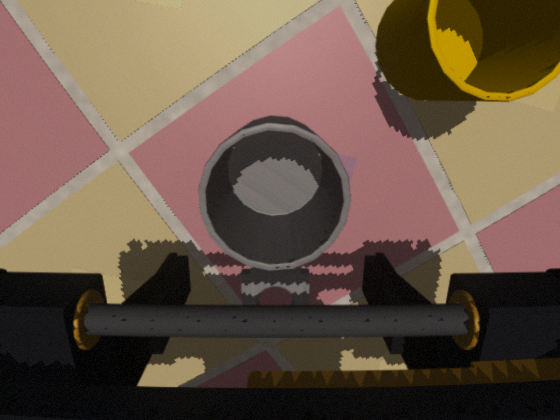

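The eye plate at (276,290) is centred between the fingers, so I'll close.

Request:
{"method": "carry_out", "body": {"increments": [[0,0,0,0,1],[0,0,0,0,1],[0,0,0,0,1],[0,0,0,0,1],[0,0,0,0,1],[0,0,0,0,1],[0,0,0,0,1],[0,0,0,0,1],[0,0,0,0,1],[0,0,0,0,1],[0,0,0,0,1],[0,0,0,0,1]]}}

```text
time_s: 3.45
tool_pos: [0.437, -0.166, 0.2103]
tool_rot: [180.0, -0.0, -33.0]
force: [0.2, -0.1, 0.1]
grip_width: 0.0294
```

Request:
{"method": "carry_out", "body": {"increments": [[0,0,0.01,0,1],[0,0,0.03,0,1],[0,0,0.06,0,1],[0,0,0.09,0,1],[0,0,0.12,0,1],[0,0,0.12,0,1],[0,0,0.12,0,1],[0,0,0.12,0,1]]}}

```text
time_s: 4.25
tool_pos: [0.4364, -0.1658, 0.3292]
tool_rot: [180.0, 0.1, -33.0]
force: [0.0, 0.8, -1.8]
grip_width: 0.0291
```

```bash
python3 - <<'E'
from h import *
grab('wrist','wrist3'); grab('side','side3'); o=env.get_obs(); print(o['tool_pos'],o['tool_rot'],o['force'],o['wrist_torque'])
a=cv2.imread('pics/wrist3.png');b=cv2.imread('pics/side3.png')[60:300,220:460]; cv2.imwrite('pics/c3.png',np.vstack([a[:300],np.pad(cv2.resize(b,(300,300)),((0,0),(0,260),(0,0)))]))
im,d,P,T,K,k1=load('wrist3')
s=np.zeros(d.shape,bool); s[90:285,180:370]=1; s&=(P[...,2]>.12)
q=P[s]; print(q.min(0),q.max(0))
top=q[q[:,2]>.165]; A=np.c_[top[:,:2],np.ones(len(top))]; co=np.linalg.lstsq(A,top[:,2],rcond=None)[0]; print(len(top),'slopes',co, np.std(A@co-top[:,2]), cv2.minEnclosingCircle(top[:,:2].astype(np.float32)))
E
```

```text
[ 0.43643278 -0.16582236  0.32889173] [ 1.79946265e+02  1.50950707e-01 -3.29964753e+01] [-0.42530017 -0.20787637 -2.35212965] [-0.05227693  0.10684157  0.02626969]
[ 0.42100664 -0.17029553  0.12018329] [ 0.49020405 -0.09704518  0.22898828]
9203 slopes [0.09288517 0.16413584 0.15951672] 0.012265867534352635 ((0.4574236273765564, -0.13295572996139526), 0.03783756121993065)
```

View pics/c3.png

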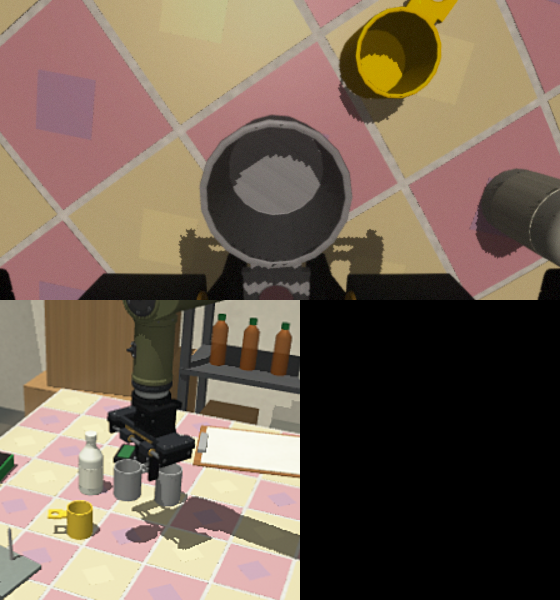

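Grip width is 29 mm and the cup is level. I'll carry it to above the post and turn it +22°.

Request:
{"method": "carry_out", "body": {"increments": [[0.015,0.015,0,2,1],[0.035,0.036,0,4,1],[0.06,0.06,0,7,1],[0.085,0.087,0,10,1],[0.11,0.113,0,13,1],[0.135,0.138,0,16,1],[0.16,0.164,0,18,1],[0.18,0.185,0,20,1],[0.195,0.2,0,22,1],[0.205,0.21,0,22,1],[0.205,0.21,0,22,1],[0.205,0.21,0,22,1],[0.205,0.21,0,22,1],[0.205,0.21,0,22,1]]}}

```text
time_s: 5.75
tool_pos: [0.6416, 0.0427, 0.3305]
tool_rot: [180.0, -0.0, -11.1]
force: [-0.4, -0.2, -1.0]
grip_width: 0.0287
```

```bash
python3 - <<'E'
from h import *
grab('wrist','wrist4'); grab('side','side4'); grab('scene','scene4'); o=env.get_obs(); print(o['tool_pos'],o['tool_rot'],o['force'])
a=cv2.imread('pics/side4.png')[100:300,140:340];b=cv2.imread('pics/scene4.png')[130:330,210:410];
cv2.imwrite('pics/c4.png',np.hstack([cv2.resize(a,None,fx=2,fy=2),cv2.resize(b,None,fx=2,fy=2)]))
E
```

```text
[0.64175841 0.04327708 0.33059025] [ 1.79993239e+02 -2.51927916e-02 -1.10641924e+01] [-0.54080545 -0.50637094 -2.02313866]
```

View pics/c4.png

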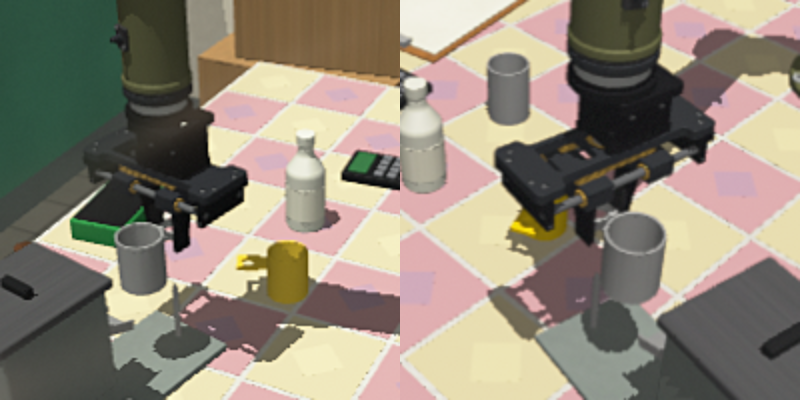

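View pics/wrist4.png

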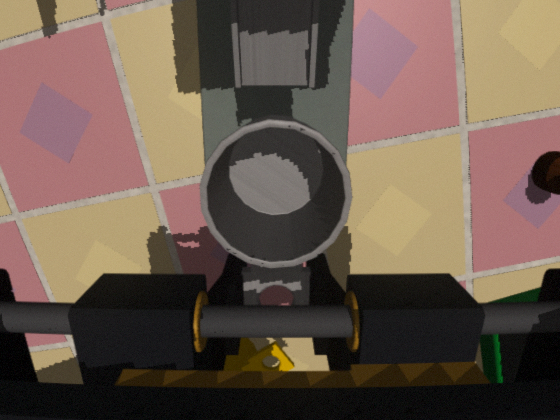

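The wrist view shows the cup centred on the chute at column 276, and the foot plate edges are parallel to it. Next I'll check the cup's position numerically against the post in the same cameras.

```bash
python3 - <<'E'
from h import *
from scipy.optimize import least_squares
def circ(q):
    f=least_squares(lambda p:np.hypot(q[:,0]-p[0],q[:,1]-p[1])-p[2],[.651,.092,.028],loss='soft_l1',f_scale=.001).x; return f.round(4)
for tag in('wrist4','side4','scene4'):
    im,d,P,T,K,k1=load(tag)
    near=np.hypot(P[...,0]-.651,P[...,1]-.092)<.036
    s=near&(P[...,2]>.179)&(P[...,2]<.192); q=P[s]
    h=cv2.minEnclosingCircle(q[:,:2].astype(np.float32)); print(tag,'rim n',len(q),'zmax',np.percentile(q[:,2],98).round(4),h)
    s=near&(P[...,2]>.125)&(P[...,2]<.175); print(' wall',s.sum(), circ(P[s]) if s.sum()>50 else '')
    p=(P[...,2]>.03)&(P[...,2]<.084)&(np.hypot(P[...,0]-.641,P[...,1]-.041)<.015); q=P[p]
    if p.sum()>20:
        cam=T[:2,3]-q[:,:2].mean(0); cam/=np.linalg.norm(cam); print(' post',p.sum(),(np.median(q[:,:2],0)-cam*.0032).round(4))
E
```

```text
wrist4 rim n 4596 zmax 0.1857 ((0.6508517265319824, 0.09065525978803635), 0.028032587841153145)
 wall 6040 [0.6508 0.0903 0.0247]
side4 rim n 135 zmax 0.1877 ((0.6525830626487732, 0.09134242683649063), 0.02949102595448494)
 wall 546 [0.6513 0.0911 0.0258]
 post 58 [0.6425 0.0408]
scene4 rim n 215 zmax 0.1858 ((0.6506949663162231, 0.09108524024486542), 0.02919606678187847)
 wall 927 [0.6522 0.0907 0.0264]
 post 75 [0.6409 0.0399]
```

The eye is within 1 mm of the post, so I'll lower gently.

Request:
{"method": "carry_out", "body": {"increments": [[0.0005,0.0005,-0.02,0,1],[0.0005,0.0005,-0.04,0,1],[0.0005,0.0005,-0.06,0,1],[0.0005,0.0005,-0.07,0,1],[0.0005,0.0005,-0.075,0,1],[0.0005,0.0005,-0.08,0,1],[0.0005,0.0005,-0.085,0,1],[0.0005,0.0005,-0.09,0,1],[0.0005,0.0005,-0.09,0,1]]}}

```text
time_s: 6.8
tool_pos: [0.6423, 0.0445, 0.2398]
tool_rot: [180.0, 0.0, -11.0]
force: [-0.2, -0.9, -1.7]
grip_width: 0.0289
```

```bash
python3 - <<'E'
from h import *
grab('wrist','wrist5'); grab('side','side5'); grab('scene','scene5'); o=env.get_obs(); print(o['tool_pos'],o['tool_rot'],o['force'])
a=cv2.imread('pics/side5.png')[180:300,180:300];b=cv2.imread('pics/scene5.png')[210:330,260:380];c=cv2.imread('pics/wrist5.png')[60:340,140:420]
cv2.imwrite('pics/c5.png',np.hstack([cv2.resize(x,(265,265),interpolation=cv2.INTER_CUBIC) for x in (a,b,c)]))
E
```

```text
[0.64264832 0.0444967  0.24062216] [-1.79993312e+02 -3.37028597e-02 -1.09981946e+01] [ 0.08654271  0.76140779 -1.81526321]
```

View pics/c5.png

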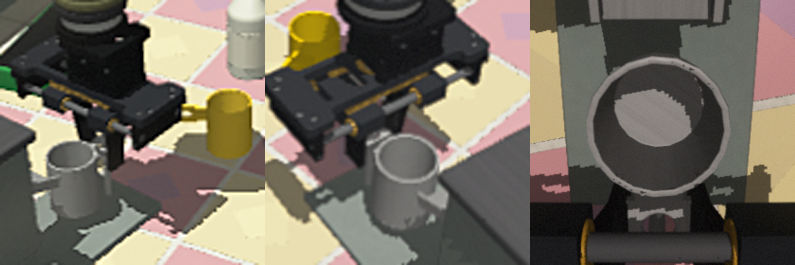

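There's no contact force, the cup is level, and the post is inside the hole. I'll lower the last 20 mm.

Request:
{"method": "carry_out", "body": {"increments": [[0,0,-0.006,0,1],[0,0,-0.012,0,1],[0,0,-0.016,0,1],[0,0,-0.018,0,1],[0,0,-0.0195,0,1],[0,0,-0.0205,0,1],[0,0,-0.0205,0,1],[0,0,-0.0205,0,1]]}}

```text
time_s: 7.75
tool_pos: [0.6425, 0.0443, 0.2203]
tool_rot: [180.0, -0.0, -11.0]
force: [-3.3, -1.9, 3.7]
grip_width: 0.0294
```

Request:
{"method": "carry_out", "body": {"increments": [[0,0,0,0,0.4],[0,0,0,0,0.2],[0,0,0,0,0],[0,0,0,0,-0.4],[0,0,0,0,-0.8],[0,0,0,0,-0.8],[0,0,0,0,-0.8],[0,0,0,0,-0.8]]}}

```text
time_s: 8.55
tool_pos: [0.6425, 0.0445, 0.2197]
tool_rot: [180.0, -0.0, -11.0]
force: [0.2, 0.0, 0.4]
grip_width: 0.0734
```

Request:
{"method": "carry_out", "body": {"increments": [[0,0,0.015,0,-1],[0,0,0.045,0,-1],[0,0,0.085,0,-1],[0,0,0.125,0,-1],[0,0,0.16,0,-1],[0,0,0.185,0,-1],[0,0,0.185,0,-1],[0,0,0.185,0,-1]]}}

```text
time_s: 9.35
tool_pos: [0.6424, 0.0445, 0.406]
tool_rot: [-180.0, -0.1, -11.0]
force: [0.4, -0.6, -0.7]
grip_width: 0.0873
```

```bash
python3 - <<'E'
from h import *
for t in('wrist','side','scene'): grab(t,t+'6')
o=env.get_obs(); print(o['time_s'],o['tool_pos'],o['force'])
a=cv2.imread('pics/side6.png')[200:320,180:300];b=cv2.imread('pics/scene6.png')[220:340,260:380];c=cv2.imread('pics/wrist6.png')[0:300,130:430]
cv2.imwrite('pics/c6.png',np.hstack([cv2.resize(x,(265,265),interpolation=cv2.INTER_CUBIC) for x in (a,b,c)]))
for tag in('wrist6','side6','scene6'):
    im,d,P,T,K,k1=load(tag)
    near=np.hypot(P[...,0]-.651,P[...,1]-.092)<.04
    s=near&(P[...,2]>.069)&(P[...,2]<.082); q=P[s]
    h=cv2.minEnclosingCircle(q[:,:2].astype(np.float32)); A=np.c_[q[:,:2]-q[:,:2].mean(0),np.ones(len(q))]; print(tag,len(q),np.percentile(q[:,2],[50,98]).round(4),h,np.linalg.lstsq(A,q[:,2],rcond=None)[0].round(3))
E
```

```text
9.5 [0.64207506 0.04441062 0.40319148] [-0.20405731  0.22094851  0.09998483]
wrist6 747 [0.0748 0.0766] ((0.6512110233306885, 0.09217502921819687), 0.027877675369381905) [0.003 0.014 0.075]
side6 111 [0.0732 0.077 ] ((0.6517205238342285, 0.092110775411129), 0.030408823862671852) [-0.009  0.004  0.073]
scene6 176 [0.0732 0.0756] ((0.6523066163063049, 0.09123371541500092), 0.028910672292113304) [-0.004 -0.004  0.073]
```

View pics/c6.png

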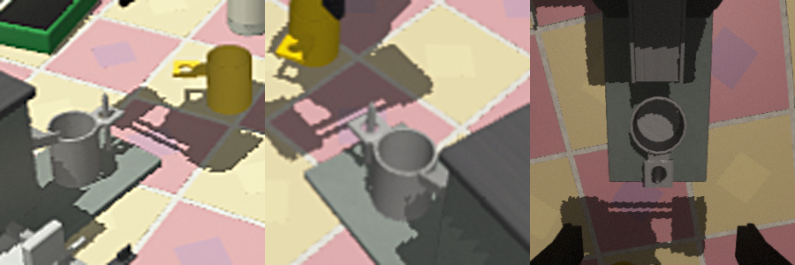

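The cup is hung, level (slopes at or below 0.01), with its rim at z 0.075 and its centre at (0.6515, 0.092). I've released it. Next is the gate: rise, turn +90° and look from above.

Request:
{"method": "carry_out", "body": {"increments": [[0,0,0.03,0,-1],[0,0,0.05,8,-1],[-0.003,0.02,0.05,16,-1],[-0.006,0.05,0.05,24,-1],[-0.01,0.08,0.05,32,-1],[-0.013,0.11,0.05,40,-1],[-0.016,0.14,0.05,48,-1],[-0.019,0.17,0.05,56,-1],[-0.022,0.195,0.05,64,-1],[-0.024,0.215,0.05,72,-1],[-0.026,0.2275,0.05,80,-1],[-0.026,0.2325,0.05,86,-1],[-0.026,0.2325,0.05,90,-1],[-0.026,0.2325,0.05,90,-1],[-0.026,0.2325,0.05,90,-1],[-0.026,0.2325,0.05,90,-1]]}}

```text
time_s: 11.1
tool_pos: [0.6166, 0.2767, 0.4542]
tool_rot: [-180.0, 0.0, 78.9]
force: [0.2, 0.3, 0.2]
grip_width: 0.0874
```

```bash
python3 - <<'E'
from h import *
grab('wrist','wrist7'); grab('side','side7')
o=env.get_obs(); print(o['time_s'],o['tool_pos'],o['tool_rot'],o['qpos'].round(1))
E
```

```text
11.2 [0.61657509 0.27674024 0.45459035] [-1.79991851e+02  1.11625280e-02  7.89375714e+01] [ -9.6  22.3 -23.3  73.9   8.7  85.6  46.9]
```

View pics/wrist7.png

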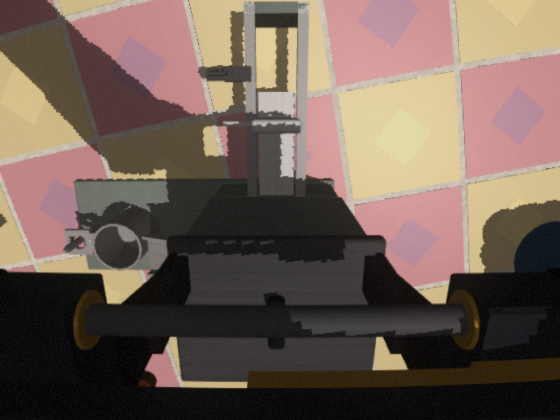

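The wrist view shows the paddle at (275,125), the index tab along about row 122 for columns 220–250, and the mark clip with its fin at about (215–250,73).

```bash
cat >> h.py <<'E'
YAW=np.radians(-11.1); ex=np.array([np.cos(YAW),np.sin(YAW)]); ey=np.array([-ex[1],ex[0]]); O=np.array([.641,.0408])+.137*ey
def disp(P):
    q=P[...,:2]-O; return np.stack([q@ex,q@ey,P[...,2]],-1)
E
python3 - <<'E'
from h import *
print('O',O,'paddle',O-.13*ex+.09*ey)
for tag in('wrist7','side7'):
    im,d,P,T,K,k1=load(tag); D=disp(P)*1000
    def st(n,x,y,z):
        s=(D[...,0]>x[0])&(D[...,0]<x[1])&(D[...,1]>y[0])&(D[...,1]<y[1])&(D[...,2]>z[0])&(D[...,2]<z[1])
        q=D[s]; v,u=np.nonzero(s)
        if len(q): print(tag,n,len(q),'x',np.percentile(q[:,0],[2,50,98]).round(1),'y',np.percentile(q[:,1],[2,50,98]).round(1),'z',np.percentile(q[:,2],[50,98]).round(1),'px',u.mean().round(1),v.mean().round(1))
    st('paddle top',(-150,-110),(50,130),(112,122))
    st('paddle',(-150,-110),(60,120),(90,122))
    st('tab',(-145,-115),(34,58),(66,80))
    st('mark fin',(-210,-150),(10,65),(75,90))
    st('mark all',(-210,-150),(10,58),(55,90))
    st('lid',(-80,80),(0,180),(200,212)); st('rail',(-235,-70),(20,140),(66,73)); st('stopend',(-255,-225),(20,140),(40,80))
im,d,P,T,K,k1=load('wrist7')
cv2.imwrite('pics/w7c.png',cv2.resize(im[50:150,190:320,::-1],None,fx=6,fy=6,interpolation=cv2.INTER_CUBIC))
E
```

```text
O [0.66737551 0.17523709] paddle [0.55713444 0.28858129]
wrist7 paddle top 682 x [-136.5 -131.5 -125.5] y [ 69.2  89.9 109.8] z [116.6 118.2] px 275.7 125.5
wrist7 paddle 726 x [-137.  -131.5 -125.5] y [ 69.2  89.9 109.8] z [116.5 118.1] px 275.8 125.0
wrist7 tab 73 x [-132.8 -130.9 -129.8] y [38.1 48.9 57.7] z [74.1 75.4] px 233.8 122.7
wrist7 mark fin 79 x [-177.7 -176.6 -175.1] y [25.1 33.6 42.6] z [81.7 83.5] px 215.4 73.5
wrist7 mark all 531 x [-183.7 -176.4 -170.4] y [23.6 42.4 57.5] z [71.9 82.6] px 224.9 73.6
wrist7 lid 19755 x [-61.5 -24.7  53.1] y [ 19.6  86.5 159.1] z [207.  208.3] px 273.5 299.7
wrist7 rail 4244 x [-233.8 -173.   -74.3] y [ 31.6  69.8 119.1] z [70.2 72.5] px 271.1 85.2
wrist7 stopend 1238 x [-240.6 -232.8 -226. ] y [ 60.6  89.8 118.4] z [69.8 71.8] px 275.8 10.0
side7 paddle top 105 x [-137.2 -132.2 -124.9] y [ 70.8  91.1 112.6] z [115.8 119.2] px 198.7 306.6
side7 paddle 267 x [-137.6 -134.6 -125.1] y [ 69.6  93.8 112.8] z [108.4 118.5] px 199.1 310.7
side7 tab 20 x [-133.9 -130.5 -128.1] y [39.  48.3 57.1] z [72.9 75.7] px 215.0 310.3
side7 mark fin 28 x [-179.4 -177.3 -175.9] y [25.2 34.6 45.9] z [79.5 83.4] px 236.0 313.8
side7 mark all 131 x [-184.5 -179.2 -169.7] y [24.1 42.  57. ] z [71.1 82.4] px 234.7 318.9
side7 lid 2593 x [-60.8 -11.9  56.4] y [ 18.  104.  165.7] z [206.6 209.2] px 148.0 249.8
side7 rail 777 x [-233.8 -172.4  -74.6] y [ 33.9 103.9 120.5] z [69.8 72.6] px 213.9 330.4
side7 stopend 418 x [-241.  -238.7 -226.2] y [ 60.4  93.6 119.7] z [61.9 72.5] px 239.9 350.5
```

View pics/w7c.png

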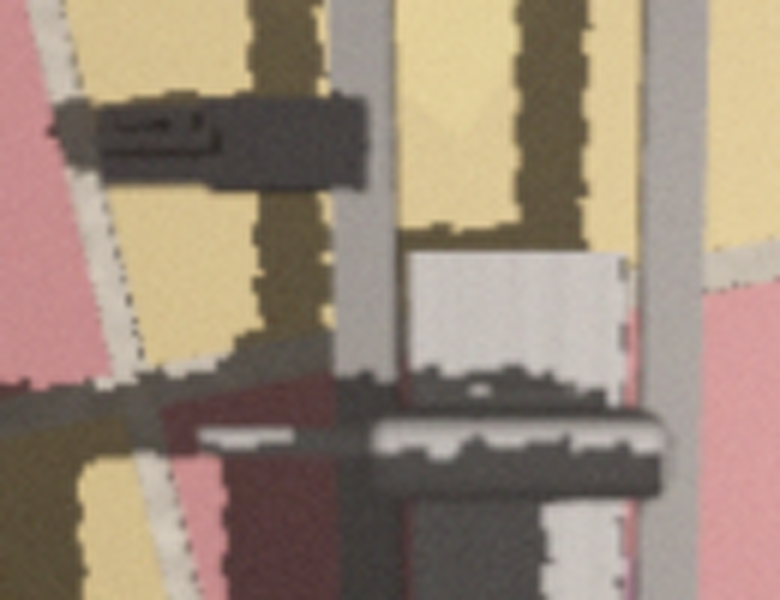

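Tab x is about -131 and fin x about -176.7 (dispenser mm), so the travel is about 46 mm, inside 30–55. Now down onto the paddle.

Request:
{"method": "carry_out", "body": {"increments": [[-0.03,0.006,0,0,-1],[-0.0605,0.012,-0.01,0,-1],[-0.0605,0.012,-0.04,0,-1],[-0.0605,0.012,-0.07,0,-1],[-0.0605,0.012,-0.1,0,-1],[-0.0605,0.012,-0.13,0,-1],[-0.0605,0.012,-0.155,0,-1],[-0.0605,0.012,-0.175,0,-1],[-0.0605,0.012,-0.1875,0,-1],[-0.0605,0.012,-0.1875,0,-1],[-0.0605,0.012,-0.1875,0,-1]], "grip_force": 50}}

```text
time_s: 12.3
tool_pos: [0.5563, 0.2891, 0.2681]
tool_rot: [180.0, -0.0, 79.0]
force: [-0.0, -0.4, -0.2]
grip_width: 0.0871
```

```bash
python3 - <<'E'
from h import *
grab('wrist','wrist8'); grab('side','side8')
o=env.get_obs(); print(o['time_s'],o['tool_pos'],o['tool_rot'],o['force'], disp(np.array(o['tool_pos'])))
a=cv2.imread('pics/wrist8.png');b=cv2.imread('pics/side8.png')[200:380,120:300]
cv2.imwrite('pics/c8.png',np.hstack([cv2.resize(a,(480,360)),cv2.resize(b,(320,360))]))
E
```

```text
12.4 [0.55651941 0.28934661 0.26885412] [ 1.79881021e+02 -9.42238225e-02  7.89926404e+01] [-0.35634265 -0.21678847  0.19214964] [-0.13075087  0.09063259  0.26885412]
```

View pics/c8.png

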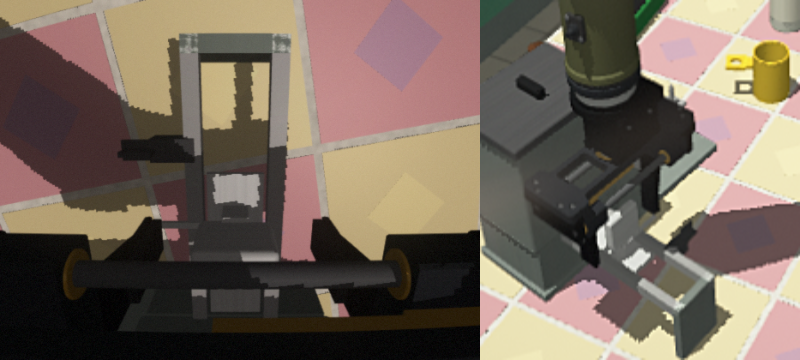

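The paddle sits centred between the fingers, so I'll close.

Request:
{"method": "carry_out", "body": {"increments": [[0,0,-0.002,0,1],[0,0,-0.002,0,1],[0,0,-0.002,0,1],[0,0,-0.002,0,1],[0,0,-0.002,0,1],[0,0,-0.002,0,1],[0,0,-0.002,0,1],[0,0,-0.002,0,1],[0,0,-0.002,0,1],[0,0,-0.002,0,1]]}}

```text
time_s: 13.4
tool_pos: [0.556, 0.2885, 0.2652]
tool_rot: [-180.0, 0.1, 79.0]
force: [-1.3, -2.5, 1.3]
grip_width: 0.0433
```

Request:
{"method": "carry_out", "body": {"increments": [[-0.0025,0.0005,0,0,1],[-0.0059,0.0012,0,0,1],[-0.0098,0.0019,0,0,1],[-0.0137,0.0027,0,0,1],[-0.0177,0.0035,0,0,1],[-0.0216,0.0042,0,0,1],[-0.0255,0.005,0,0,1],[-0.0294,0.0058,0,0,1],[-0.0334,0.0066,0,0,1],[-0.0373,0.0073,0,0,1],[-0.0412,0.0081,0,0,1],[-0.0441,0.0087,0,0,1],[-0.0451,0.0089,0,0,1],[-0.0451,0.0089,0,0,1],[-0.0451,0.0089,0,0,1]]}}

```text
time_s: 14.9
tool_pos: [0.513, 0.2966, 0.2653]
tool_rot: [179.7, -0.0, 78.9]
force: [8.1, -2.5, -5.2]
grip_width: 0.0435
```

```bash
cat > m.py <<'E'
from h import *
import sys
n=sys.argv[1]
grab('wrist','wrist'+n); grab('side','side'+n); grab('scene','scene'+n)
o=env.get_obs(); print(o['time_s'],o['tool_pos'],o['tool_rot'],o['force'],o['grip_width'], (disp(np.array(o['tool_pos']))*1000).round(1))
for tag in('wrist'+n,'side'+n,'scene'+n):
    im,d,P,T,K,k1=load(tag); D=disp(P)*1000
    def st(nm,x,y,z):
        s=(D[...,0]>x[0])&(D[...,0]<x[1])&(D[...,1]>y[0])&(D[...,1]<y[1])&(D[...,2]>z[0])&(D[...,2]<z[1])
        q=D[s]; v,u=np.nonzero(s)
        if len(q): print(tag,nm,len(q),'x',np.percentile(q[:,0],[2,50,98]).round(1),'y',np.percentile(q[:,1],[2,50,98]).round(1),'z',np.percentile(q[:,2],[50,98]).round(1),'px',u.mean().round(1),v.mean().round(1))
    st('paddle top',(-200,-150),(72,108),(113,121))
    st('tab',(-200,-150),(46,57.5),(72.8,78))
    st('fin',(-210,-150),(15,45),(77,90))
a=cv2.imread(f'pics/wrist{n}.png')[90:290,90:330];b=cv2.imread(f'pics/side{n}.png')[270:370,180:300]
cv2.imwrite(f'pics/c{n}.png',np.hstack([cv2.resize(x,None,fx=f,fy=f,interpolation=cv2.INTER_CUBIC) for x,f in ((a,1.65),(b,3.3))]))
E
python3 m.py 9
```

```text
15.05 [0.51298831 0.29662422 0.26525958] [ 1.79705057e+02 -4.72572345e-02  7.89302815e+01] [ 7.55109087 -1.50795324 -4.49909804] 0.043838498103393214 [-174.9   89.4  265.3]
wrist9 paddle top 932 x [-179.5 -178.3 -176.4] y [ 72.8  89.9 107.1] z [115.7 117.6] px 276.2 300.1
wrist9 tab 166 x [-183.9 -174.3 -171. ] y [46.2 50.6 56. ] z [73.7 75.1] px 200.9 262.4
wrist9 fin 359 x [-178.7 -177.9 -175.2] y [25.3 34.4 42.8] z [81.6 83.2] px 165.9 264.2
side9 paddle top 31 x [-179.9 -178.4 -169.7] y [ 72.9  77.8 104.6] z [115.2 118.1] px 218.4 313.6
side9 tab 4 x [-182.6 -179.7 -175. ] y [46.9 47.4 52.8] z [73.6 74.3] px 232.2 320.0
side9 fin 21 x [-180.3 -177.6 -174.9] y [26.1 35.  42.6] z [80.3 83.3] px 235.8 313.5
scene9 paddle top 110 x [-178.1 -171.1 -167. ] y [ 73.7  89.2 106.7] z [116.3 118.7] px 459.1 294.1
scene9 fin 25 x [-179.2 -176.3 -174.7] y [24.3 33.9 42.7] z [81.  82.5] px 432.8 286.6
```

View pics/c9.png

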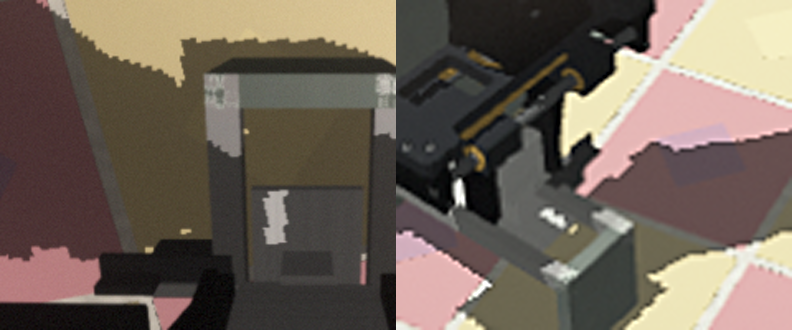

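The gate is out about 43.5 mm and the target is about 46, so I'll pull 2.5 mm more.

Request:
{"method": "carry_out", "body": {"increments": [[-0.0012,0.0002,0,0,1],[-0.0025,0.0005,0,0,1],[-0.0025,0.0005,0,0,1],[-0.0025,0.0005,0,0,1],[-0.0025,0.0005,0,0,1]]}}

```text
time_s: 15.55
tool_pos: [0.5106, 0.2971, 0.2653]
tool_rot: [179.7, -0.1, 78.9]
force: [7.2, -1.7, -3.9]
grip_width: 0.0431
```

```bash
python3 m.py 10; python3 - <<'E'
from h import *
im,d,P,T,K,k1=load('scene10')
cv2.imwrite('pics/sc10.png',cv2.resize(im[250:340,390:500,::-1],None,fx=6,fy=6,interpolation=cv2.INTER_CUBIC))
im,d,P,T,K,k1=load('wrist10')
g=cv2.convertScaleAbs(im[220:300,140:240,::-1],alpha=2.2); cv2.imwrite('pics/wc10.png',cv2.resize(g,None,fx=7,fy=7,interpolation=cv2.INTER_CUBIC))
E
```

```text
15.7 [0.51058102 0.29710659 0.26525952] [ 1.79693980e+02 -5.11187705e-02  7.89291489e+01] [ 7.0251261  -2.0107385  -4.04309049] 0.043447345644236676 [-177.3   89.4  265.3]
wrist10 paddle top 924 x [-182.  -180.7 -178.8] y [ 72.9  89.9 107.1] z [115.8 117.5] px 276.3 300.1
wrist10 tab 160 x [-183.7 -176.3 -171.8] y [46.3 50.3 54.9] z [73.8 75.2] px 200.5 264.2
wrist10 fin 333 x [-178.9 -177.9 -175.5] y [25.  34.6 42.8] z [81.5 83. ] px 166.2 268.4
side10 paddle top 26 x [-183.  -179.3 -170.9] y [ 72.2  77.  105.6] z [115.2 119. ] px 219.6 313.7
side10 tab 4 x [-185.3 -182.9 -177.8] y [47.2 48.1 49. ] z [74.1 75.3] px 233.5 320.2
side10 fin 21 x [-179.7 -177.8 -174.8] y [25.9 34.6 43.5] z [80.5 82.9] px 236.0 313.3
scene10 paddle top 112 x [-181.2 -173.1 -169.1] y [ 72.6  89.9 106.9] z [116.4 118.7] px 460.0 293.5
scene10 tab 1 x [-180. -180. -180.] y [51. 51. 51.] z [73.5 73.5] px 440.0 294.0
scene10 fin 31 x [-179.4 -176.  -173.9] y [25.  33.6 43.4] z [80.3 83.7] px 432.9 287.0
```

View pics/sc10.png

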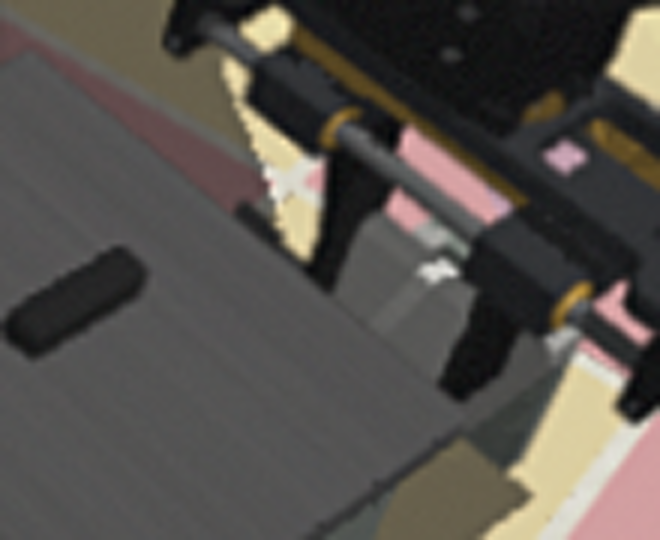

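View pics/wc10.png

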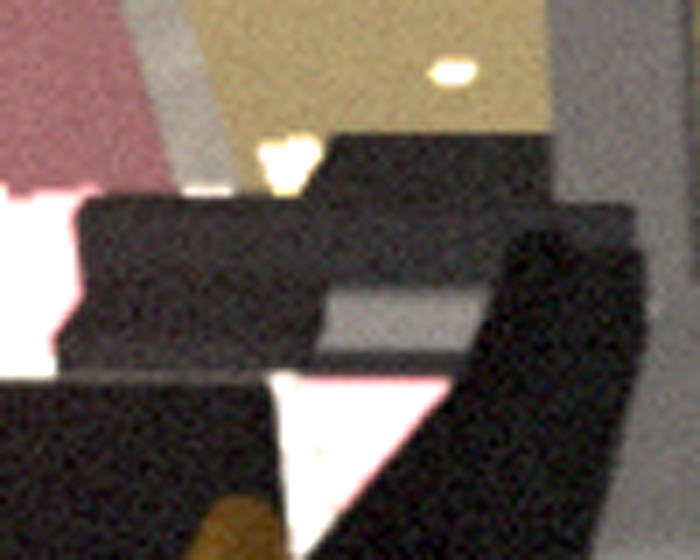

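```bash
python3 - <<'E'
from h import *
im,d,P,T,K,k1=load('wrist10'); D=disp(P)*1000
for u in (188,192,196,200,204):
    print(u,[(v,im[v,u].mean().round(0).astype(int).item(),*D[v,u].round(1).tolist()) for v in range(256,276,1)][2:18:1] if u in(192,200) else '')
for u in (158,165,175):
    print('fin',u,[(v,im[v,u].mean().round(0).astype(int).item(),*D[v,u].round(1).tolist()) for v in range(244,276,2)])
E
```

```text
188 
192 [(258, 22, -179.3, 45.7, 72.2), (259, 25, -178.7, 45.7, 72.1), (260, 27, -178.1, 45.6, 72.0), (261, 42, -177.3, 45.5, 71.6), (262, 53, -177.1, 45.6, 72.3), (263, 60, -177.6, 46.1, 74.6), (264, 61, -176.3, 45.7, 73.2), (265, 65, -176.0, 45.8, 73.8), (266, 64, -175.4, 45.8, 73.7), (267, 68, -175.2, 45.9, 74.5), (268, 60, -174.5, 45.8, 74.2), (269, 55, -174.4, 46.0, 75.2), (270, 30, -172.4, 45.2, 72.3), (271, 26, -171.6, 45.1, 71.9), (272, 22, -170.6, 44.9, 71.2), (273, 41, -170.4, 45.0, 71.9)]
196 
200 [(258, 24, -179.2, 49.9, 71.9), (259, 21, -179.0, 50.0, 72.7), (260, 26, -178.3, 49.9, 72.4), (261, 41, -177.2, 49.7, 71.4), (262, 49, -177.3, 49.9, 72.7), (263, 62, -177.4, 50.2, 74.3), (264, 62, -176.1, 49.8, 72.6), (265, 66, -176.0, 50.1, 73.8), (266, 65, -175.4, 50.0, 73.7), (267, 66, -174.5, 49.8, 73.0), (268, 65, -174.9, 50.2, 74.9), (269, 56, -173.6, 49.9, 73.6), (270, 30, -172.3, 49.5, 72.1), (271, 26, -172.2, 49.7, 73.1), (272, 23, -171.9, 49.8, 73.7), (273, 38, -170.2, 49.2, 71.4)]
204 
fin 158 [(244, 59, -157.6, 3.3, 1.3), (246, 52, -155.9, 3.0, 1.0), (248, 20, -182.7
[... 724 characters left out ...]
9, 74.4), (264, 19, -177.8, 32.5, 76.5), (266, 20, -177.9, 33.2, 79.0), (268, 26, -178.0, 34.0, 81.5), (270, 23, -176.5, 33.6, 80.7), (272, 26, -175.7, 33.7, 81.3), (274, 28, -213.8, 59.6, 157.1)]
fin 175 [(244, 64, -157.2, 15.6, 0.2), (246, 62, -155.8, 15.5, 0.5), (248, 26, -182.5, 35.4, 66.4), (250, 20, -182.8, 36.3, 69.7), (252, 21, -181.8, 36.4, 70.2), (254, 25, -180.6, 36.3, 70.1), (256, 25, -179.7, 36.3, 70.6), (258, 20, -178.6, 36.2, 70.7), (260, 21, -178.2, 36.6, 72.3), (262, 20, -179.1, 37.9, 76.8), (264, 18, -178.5, 38.1, 77.9), (266, 18, -178.3, 38.6, 79.7), (268, 22, -178.0, 39.0, 81.3), (270, 20, -176.7, 38.8, 81.0), (272, 27, -176.2, 39.1, 82.3), (274, 30, -214.6, 62.8, 158.5)]
```

In the same picture, the tab centre is at x≈-175.6 and the fin centre at -176.5, so I'll pull 1 mm more.

Request:
{"method": "carry_out", "body": {"increments": [[-0.001,0.0002,0,0,1],[-0.001,0.0002,0,0,1],[-0.001,0.0002,0,0,1],[-0.001,0.0002,0,0,1],[-0.001,0.0002,0,0,1],[-0.001,0.0002,0,0,1],[-0.001,0.0002,0,0,1],[-0.001,0.0002,0,0,1]]}}

```text
time_s: 16.5
tool_pos: [0.5097, 0.2973, 0.2653]
tool_rot: [179.7, -0.1, 78.9]
force: [7.8, -1.7, -5.3]
grip_width: 0.0435
```

```bash
python3 m.py 11; python3 - <<'E'
from h import *
im,d,P,T,K,k1=load('wrist11'); D=disp(P)*1000
for u in (190,194,198,202):
    c=[v for v in range(255,276) if im[v,u].mean()>45]; c=[v for v in c if 70<D[v,u,2]<77]; print(u,c[0],c[-1],np.median(D[c,u,0]).round(2),D[c[0],u].round(1),D[c[-1],u].round(1))
s=(D[...,1]>26)&(D[...,1]<43)&(D[...,2]>73)&(D[...,2]<80)&(D[...,0]<-172)&(D[...,0]>-184); print('fin front face',np.median(D[s][:,0]),s.sum())
for tag in('side11','scene11'):
    im,d,P,T,K,k1=load(tag); D=disp(P)*1000
    near=np.hypot(P[...,0]-.651,P[...,1]-.092)<.04
    q=P[near&(P[...,2]>.069)&(P[...,2]<.082)]; print(tag,'cup',cv2.minEnclosingCircle(q[:,:2].astype(np.float32)),np.percentile(q[:,2],98))
E
```

```text
16.65 [0.50966776 0.2972663  0.26527884] [ 1.79683894e+02 -5.53565807e-02  7.89225751e+01] [ 7.3891381  -2.30353084 -4.46491965] 0.04342595049641294 [-178.3   89.4  265.3]
wrist11 paddle top 923 x [-182.9 -181.6 -179.7] y [ 72.8  90.3 107.2] z [115.8 117.6] px 276.7 300.1
wrist11 tab 159 x [-183.5 -177.3 -173.1] y [46.2 50.  55.2] z [74.  75.2] px 200.1 264.1
wrist11 fin 289 x [-179.  -178.  -175.7] y [25.3 34.7 42.9] z [81.2 83. ] px 166.8 269.3
side11 paddle top 22 x [-182.6 -181.1 -173.1] y [ 73.3  78.8 105.1] z [115.5 118.6] px 219.5 314.3
side11 tab 5 x [-184.1 -180.5 -178.4] y [48.3 50.9 53.4] z [73.5 75.5] px 232.2 320.8
side11 fin 21 x [-179.5 -177.4 -175.1] y [25.3 32.5 42.7] z [80.4 82.8] px 236.4 313.0
scene11 paddle top 112 x [-181.6 -174.4 -170.5] y [ 72.7  89.7 107.5] z [116.6 118.9] px 460.5 293.3
scene11 tab 4 x [-183.8 -181.  -177.9] y [47.6 49.7 51.1] z [73.6 74.5] px 439.8 293.2
scene11 fin 29 x [-179.  -176.1 -173.8] y [24.4 35.  42.6] z [80.5 83. ] px 432.9 286.9
190 262 275 -176.17 [-178.6   44.9   73.7] [-170.3   43.9   72.4]
194 262 275 -176.4 [-178.6   47.   
[... 187 characters left out ...]
127858254 220Traceback (most recent call last):
  File "<stdin>", line 9, in <module>
    return _quantile_unchecked(
        a, q, axis, out, overwrite_input, method, keepdims, weights)
    return _ureduce(a,
                    func=_quantile_ureduce_func,
    ...<5 lines>...
                    overwrite_input=overwrite_input,
                    method=method)
    r = func(a, **kwargs)
    result = _quantile(arr,
                       quantiles=q,
    ...<2 lines>...
                       out=out,
                       weights=wgt)
    slices_having_nans = np.isnan(arr[-1, ...])
                                  ~~~^^^^^^^^^
IndexError: index -1 is out of bounds for axis 0 with size 0
```

View pics/side11.png

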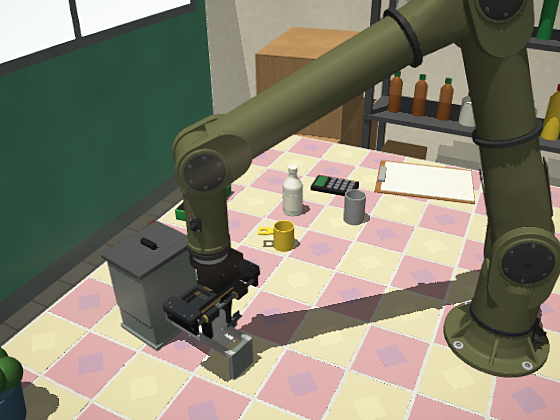

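```bash
python3 - <<'E'
from h import *
im,d,P,T,K,k1=load('scene11')
near=np.hypot(P[...,0]-.651,P[...,1]-.092)<.04
q=P[near&(P[...,2]>.069)&(P[...,2]<.082)]; print(len(q),len(q) and cv2.minEnclosingCircle(q[:,:2].astype(np.float32)),np.percentile(q[:,2],[50,98]))
E
```

```text
180 ((0.6520809531211853, 0.09196878224611282), 0.02880592830479145) [0.07293604 0.0756998 ]
```

View pics/scene11.png

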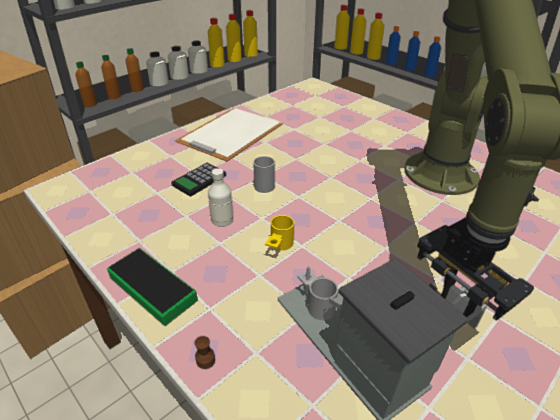

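The cup at (321,295) is still hung on the post, the bystanders haven't moved, and the gate is held at the mark. Handing in.

```bash
python3 -c "
from cell import env
print(env.sign_off()); o=env.get_obs(); print(o['time_s'],o['tool_pos'],o['grip_width'])"
```

```text
the job is handed in; nothing more can be done
None
the job is handed in; nothing more can be done
```

The job is done and handed in after about 17 s of the 56 s. The cup is hanging on the post, and the gripper was still holding the gate at the mark.

- **Cup:** I gripped the grey cup by its eye plate, lowered the eye over the post and let go. A check after release showed it level, rim at z ≈ 0.075 m and centre at (0.652, 0.092), within about 1 mm of the spot I worked out. The last picture showed it still there.
- **Gate:** Only after that did I grip the paddle across its 44 mm width with 50 N and pull, with two small corrections. The last wrist picture put the tab at dispenser x ≈ -176.6 mm and the fin at ≈ -176.6 mm. The travel is about 46 mm, and I saw no slip.
- **Bystanders:** The beaker, bottle and calculator looked unmoved in the last pictures.

**Disagreements:** The side and scene cameras put the fin up to about 1 mm either side of the wrist figure, so the alignment is good to roughly ±1 mm. The cup could not be checked from the side camera at the end because the gripper hid it, so the final cup check rests on the scene camera.

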